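# Take the welded lug plate out of its toggle-clamp fixture and set it on the anvil

## Robot

A 6-joint arm with a two-finger parallel gripper is mounted at the origin on the work surface. World frame = base frame: x ahead of the robot, y to its left, z up, the work surface at z = 0. Lengths are in m, angles in rad, forces in N, time in s.
With the tool pointing down it reaches from about 0.35 to 0.85 m from the base axis. Payload 8.1 kg.
Tool frame: the origin (TCP) lies between the finger pads; the fingertips stand 11 mm ahead of it and the grasp point (between the pads) lies 8 mm behind it; y points along the fingers, x is the direction in which the jaws open and shut, and the axes are right-handed (so a half turn about y gives the same grasp; the last joint's range is limited). The gripper opens to 93 mm and grips with 3 to 60 N. Pads are 15 mm wide; open, the fingers measure 128 mm over their backs; the gripper's body (75 mm by 188 mm) begins 65 mm behind the grasp point.
Start: joints at [-1.301, 0.13, 1.488, -0, 1.523, -0.085], TCP at [0.208, -0.563, 0.23] pointing down, gripper open.
Joint ranges: [-2.96, 2.96], [-0.89, 2.26], [0.02, 2.5], [-1.34, 4.48], [0, 2.73], [-2.66, 2.66]. Speed limits (rad/s): [2.39, 2.39, 2.79, 3.14, 3.14, 3.14].

## Interface

Orientations are given as a rotation vector (axis times angle).
In Python, from plant import readout, optics, robot gives the robot as it stands.
- The arm moves only by the shell command python3 -m creep 'ROWS' [FORCE]. ROWS is JSON, a list that holds one entry, the list of rows, each a list of 7 numbers: the closure, from 0 (fully open) to 1 (shut), then the shift along the tool's x, y, z in cm, then the turn, a rotation vector about the tool's x, y, z in degrees. In form: [[[grip, x, y, z, wx, wy, wz], ...]]. A call has exactly 8 rows; each row shifts and turns the pose as measured when the row begins, along the tool's axes as they then stand; what a row does not reach is not made up. A row lasts 1/10 s, in which the tool goes at most 50 mm and 8.59 degrees, less where a joint would pass 70% of its speed; a pose out of reach is approached as far as the arm can. A call is refused whole if a number of a shift passes 5 or a number of a turn 8.59, either way. A call with a gripper value outside its range is refused whole. The fingers move at their own pace and stop on an object; FORCE is the grip in N (left out, the last holds). Time passes only in rows, so rows that do not move let the fingers close, or fill a call up. It gives the time, the measured TCP pose, the force and the opening at its end, in the units of the state.
- readout.read_state(): the state, without advancing time (a new reading comes with each control period).
- optics.read_camera(name): name is "scene" or "side" or "wrist"; returns a dict with "frame" (420x560x3 uint8, red, green, blue), "depth" (420x560 float32, m along the optical axis (not along the pixel's ray), 0 where there is no reading), "intrinsics" (3x3 intrinsics, pixels), "dist_coeffs" ([k1, k2, p1, p2, k3] as OpenCV has them; the pictures are not rectified), "R" (3x3) and "t" (3): a world point X has camera coordinates R X + t. Camera axes: x right, y down, z forward; pixel columns grow to the right and rows downward; lengths in m; the calibration is good to about 2 mm. A picture is of the moment at which its call begins.
- robot.close_job(): hands the job in, once; it reports no verdict.
The state is a dict: "t": time; "q": joint angles; "dq": joint speeds; "joint_torque": joint torques, N m; "tool_pos": TCP position; "orientation": TCP orientation; "force": force on the tool from outside, world axes, zero at the start; "wrist_torque": the same for the moment, N m; "opening": finger opening in m.
Only numpy, scipy, OpenCV 4.12 (cv2) and the standard library are available. Lean on these libraries where they do the work, as an engineer would, in place of code of your own. Each camera call takes 0.05 s, during which the arm holds its last target. There are 200 camera calls.

## Task

Throw the handles of both toggle clamps back over centre so that their arms stand fully open, then lift the welded lug plate out of the fixture. Set it down gently on the anvil's flat face for chipping: lug upwards, centred, the plate's length along the anvil's length. Let go of it, leave both clamps open, and do not disturb anything else on the bench.

Things in the scene. Friction and masses are not known exactly. Their poses are not given: they have to be found in the camera images.
- fixture: welding fixture: dark steel plate 140 (x) x 360 (y) x 12 mm on the bench, fixed; origin under its centre, z up. Toggle clamps at its +y and -y ends face the work, which lies on two rest bars (top z 22 mm) against three 12 mm locating pins, tops at z 32 mm, at (0.037, -0.030), (0.037, 0.030), (0, -0.0725) m, 1 mm off the work: lift it straight up
- lug_plate: the work, 0.56 to 0.88 kg of bare steel: plate 60 (x) x 130 (y) x 8 mm with a round-topped upright lug welded on its middle, 10 mm thick (x), 50 mm wide (y), top 68 mm above the plate's underside, with an 18 mm eye; pinch its two faces from above. Origin: centre of the underside, z up the lug. Starts aligned with the fixture, at fixture (0, 0, 0.022) m
- clamp_left_arm (a joint): clamp at the fixture's +y end: angle of its work arm, rad. 0 = locked over centre, arm level, pad pressing the plate with 12 N at fixture (0, 0.050, 0.030); 1.60 = fully open on its stop, arm upright. Only the handle unlocks it, not lifting the arm. It may stop part-way by friction, so drive it all the way
- clamp_left_grip (a point): centre of the black round grip (16 mm thick, 48 mm long) on the +y clamp's handle, 66 mm up the handle from its pin; the grip ends 21 mm above. Locked, the handle leans 0.2 rad to the work. To open push it outwards (fixture +y) and down in the plane fixture x = 0: it turns 1.40 rad; about 8 N snaps it over centre in the first 0.15 rad, then less
- clamp_right_arm (a joint): the same clamp mirrored at the fixture's -y end: angle of its work arm, rad, 0 = locked, 1.60 = fully open. Both arms: 18 mm wide, 66 mm long from the hinge inwards, rising upright on the inner side of whatever pushes the handle
- clamp_right_grip (a point): the same point on the -y clamp's handle, pushed outwards to fixture -y. While opening, either grip centre goes through fixture (|y|, z) in m: (0.084,0.136) (0.101,0.138) (0.123,0.136) (0.149,0.126) (0.169,0.110) (0.181,0.095) (0.186,0.084), with the arm at 0, 0.07, 0.31, 0.68, 1.06, 1.36, 1.60 rad
- anvil_face (a point): centre of the flat top face of the bench anvil: face 170 mm long (along this point's x) x 70 mm wide (y), 120 mm above the bench, z up; the horn starts beyond the +x end of the face, lower than the face, and ends at x = 0.20 m. The anvil's foot is 200 x 100 mm. Fixed
- flat_offcut: bystander: steel offcut 16 x 60 x 8 mm lying on the fixture plate in front of the work; origin under its centre
- hex_bolt: bystander: hexagon bolt, 22 mm head, 54 mm long overall, lying on the fixture plate behind the locating pins; origin under its middle
- chipping_hammer: bystander: chipping hammer 215 mm long, 22 mm high, head 130 mm across, lying on the bench on the robot's side of the fixture
- rebar_hook: bystander: bent 12 mm ribbed bar, about 200 mm long, lying beyond the fixture
- wire_brush: bystander: wire brush 190 x 28 x 27 mm lying on the robot's side of the anvil
- rebar_stirrup: bystander: L-bent 12 mm ribbed bar 130 x 45 mm lying beside the anvil's +y side
- g_clamp: bystander: G-clamp lying flat beside the anvil's -y side, about 145 x 70 x 20 mm
- spray_can: bystander: upright spray can, 60 mm diameter, 190 mm tall, at the back between anvil and fixture; origin under its centre
- anvil: the bench anvil itself, fixed; origin on the bench straight under the centre of its face, same axes as the face
- clamp_left_hinge (a point): hinge pin of that clamp's arm, fixed, at fixture (0, 0.105, 0.052) m. Upright, the arm reaches z 118 mm above the bench
- clamp_left_pin (a point): lower pivot of the +y clamp's handle, on the arm; a 14 x 6 mm steel strip runs up from it to the grip. While opening it goes through fixture (|y|, z) in m: (0.097,0.071) (0.098,0.072) (0.103,0.073) (0.111,0.072) (0.118,0.068) (0.122,0.064) (0.124,0.059), in step with the grip centre
- clamp_right_pin (a point): lower pivot of the -y clamp's handle, the same mirrored
Things that resemble listed ones, but are neither listed nor needed, are in the scene too. Leave any blue or orange look-alike of the lug_plate alone.

How it is judged:
By the outcome, as a careful person would: the job done as asked, in the order asked, and still so for the second after the job is handed in, with the robot touching nothing.
It also fails if it takes over 69 s, if anything falls off the work surface, if the arm or the gripper's body presses on something with over 40 N, if the wrist force passes 120 N, or if a joint passes its speed limit or range.

## Working session

There is one attempt and no reset: what is moved stays moved. The work goes in short steps, Python scripts to look and compute and a shell command to move; the robot and the scene stay as the last step left them, time stands still between calls to the robot, and variables do not carry over. Pictures are saved under pics/ and viewed, about 8 in all and at most 12, crops included, and the job is handed in when it is done.

```bash
ls; mkdir -p pics
cat > h.py <<'E'
import numpy as np,cv2
from scipy.spatial.transform import Rotation as Ro
from plant import readout,optics,robot
def cam(n):
    return optics.read_camera(n)
def save(c,f,crop=None,s=1):
    im=c["frame"][:,:,::-1]
    if crop: a,b,w,d=crop; im=im[b:d,a:w]
    cv2.imwrite("pics/"+f,cv2.resize(np.ascontiguousarray(im),None,fx=s,fy=s,interpolation=cv2.INTER_CUBIC))
def ray(c,uv):
    p=cv2.undistortPoints(np.array(uv,float).reshape(-1,1,2),c["intrinsics"],c["dist_coeffs"]).reshape(-1,2)
    d=np.c_[p,np.ones(len(p))]@c["R"]; o=-c["R"].T@c["t"]; return o,d
def onz(c,uv,z):
    o,d=ray(c,uv); return o+d*((z-o[2])/d[:,2])[:,None]
def dpt(c,uv):
    o,d=ray(c,uv); uv=np.array(uv,int).reshape(-1,2); return o+d*c["depth"][uv[:,1],uv[:,0]][:,None]
def cloud(c):
    h,w=c["depth"].shape; g=np.mgrid[0:h,0:w]; uv=np.c_[g[1].ravel(),g[0].ravel()]
    return dpt(c,uv).reshape(h,w,3)
def proj(c,X):
    r,_=cv2.Rodrigues(c["R"]); return cv2.projectPoints(np.array(X,float).reshape(-1,1,3),r,c["t"],c["intrinsics"],c["dist_coeffs"])[0].reshape(-1,2)
E
python3 - <<'E'
from h import *
import pickle
s=readout.read_state();print(s)
for n in("scene","side","wrist"):
    c=cam(n);pickle.dump(c,open(n+"0.pkl","wb"));save(c,n+"0.png");print(n,-c["R"].T@c["t"])
a=cv2.imread("pics/scene0.png");b=cv2.imread("pics/side0.png")
E
```

```text
pics
{'t': 0.0, 'q': array([-1.30138112e+00,  1.31185180e-01,  1.48924519e+00,  1.42549829e-05,
        1.52300132e+00, -8.53894892e-02]), 'dq': array([ 8.82072840e-04,  3.43437877e-04,  3.27232074e-04,  3.62244045e-04,
        4.55380216e-05, -2.01583637e-05]), 'joint_torque': array([ 2.47090685e-05, -5.59853911e+01, -4.91754520e+01,  7.66849425e-02,
        3.56963393e-02, -1.10127014e-04]), 'tool_pos': array([ 0.20833212, -0.56209536,  0.22859181]), 'orientation': array([-1.35520188,  0.94498271, -0.9426608 ]), 'force': array([-0.72291869, -0.51627104, -0.78818495]), 'wrist_torque': array([-0.02104753,  0.00777378, -0.0254735 ]), 'opening': 0.09293206611255012}
scene [ 1.0764564  -0.61041406  0.81794412]
side [0.03576605 0.72689842 1.13222293]
wrist [ 0.27411795 -0.53913306  0.38349953]
```

View pics/scene0.png

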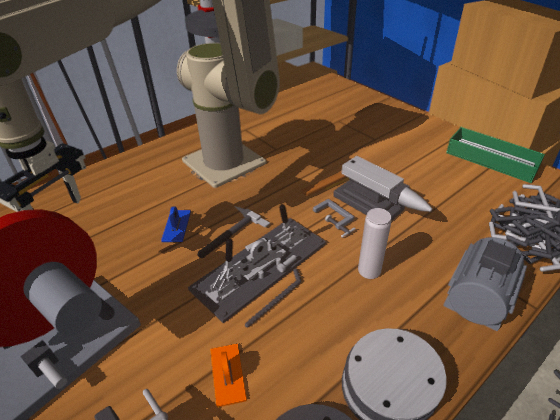

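View pics/side0.png

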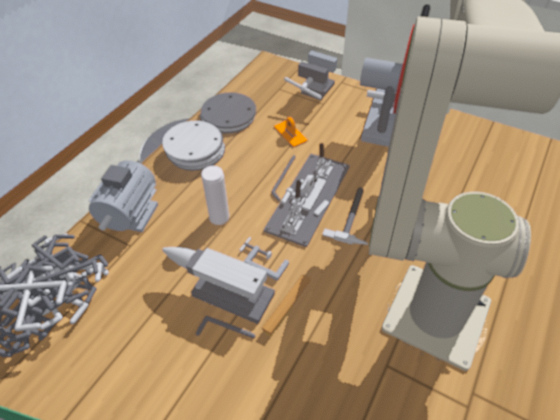

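Scene: fixture about (258,268) with black grips at (228,250) and (284,213), and bare-steel work between them. Anvil face at (375,178), horn to (425,208), can (373,243). The blue (175,225) and orange (228,372) plates are look-alikes, so the only candidate that fits is the grey one in the fixture.

Run:
```python
from h import *
import pickle
for n in("scene","side"):
    c=pickle.load(open(n+"0.pkl","rb"));P=cloud(c);f=c["frame"].astype(int);ok=c["depth"]>0
    cx=(P[:,:,0]>.3)&(P[:,:,0]<.9)&(np.abs(P[:,:,1])<.5)&ok
    sat=f.max(2)-f.min(2)
    # anvil face
    m=cx&(abs(P[:,:,2]-.12)<.008)&(sat<40)
    k,l,st,ce=cv2.connectedComponentsWithStats(m.astype(np.uint8))
    for i in range(1,k):
        if st[i,4]>150:
            r=cv2.minAreaRect(P[l==i][:,:2].astype(np.float32)*1000);print(n,"120",st[i],r,np.median(P[l==i][:,2]))
    m=cx&(abs(P[:,:,2]-.012)<.006)&(sat<40)&(f.max(2)<110)
    m=cv2.morphologyEx(m.astype(np.uint8),cv2.MORPH_CLOSE,np.ones((5,5)))
    k,l,st,ce=cv2.connectedComponentsWithStats(m)
    for i in range(1,k):
        if st[i,4]>300:
            q=P[l==i]; q=q[abs(q[:,2]-.012)<.006]
            r=cv2.minAreaRect(q[:,:2].astype(np.float32)*1000);print(n,"12",st[i],r,cv2.boxPoints(r).round().tolist())
    m=cx&(P[:,:,2]>.09)&(P[:,:,2]<.17)&(f.max(2)<60)
    k,l,st,ce=cv2.connectedComponentsWithStats(m.astype(np.uint8))
    for i in range(1,k):
        if st[i,4]>20: print(n,"grip",st[i],P[l==i].mean(0).round(4),P[l==i][:,2].min(),P[l==i][:,2].max())
    m=cx&(P[:,:,2]>.15)&(P[:,:,2]<.25)
    k,l,st,ce=cv2.connectedComponentsWithStats(m.astype(np.uint8))
    for i in range(1,k):
        if st[i,4]>100: print(n,"high",st[i],P[l==i].mean(0).round(4))
c=pickle.load(open("scene0.pkl","rb"));save(c,"crop1.png",(180,140,450,320),2.9)
```

```text
scene 120 [342 156  62  36 954] ((485.6138916015625, 202.8560791015625), (172.88436889648438, 73.22822570800781), 5.457335948944092) 0.12075856062792428
scene 120 [453 242  25  49 250] ((856.529541015625, 97.58541107177734), (31.849855422973633, 161.04197692871094), 21.681507110595703) 0.11535628950290072
scene 12 [198 215  54  43 307] ((327.4254150390625, -209.2835693359375), (20.679744720458984, 197.00839233398438), 9.930357933044434) [[300.0, -114.0], [334.0, -308.0], [355.0, -305.0], [321.0, -110.0]]
scene 12 [ 188  218  138  109 3780] ((496.6582946777344, -198.11538696289062), (192.3902130126953, 361.16461181640625), 4.011066436767578) [[388.0, -25.0], [413.0, -385.0], [605.0, -372.0], [580.0, -11.0]]
scene grip [280 205   8  19  90] [ 0.4676 -0.1142  0.1311] 0.0943777113100911 0.15974091351458464
scene grip [226 239   7  23 131] [ 0.4813 -0.2901  0.1316] 0.09895842939438426 0.1586690964929568
scene high [364 208  27  30 656] [ 0.6749 -0.0079  0.1798]
scene high [475 238  29  36 244] [0.8912 0.1085 0.1704]
side 120 [100 167  51  48 343] ((864.2178344726562, 121.8478775024414), (180.209228515625, 63.317691802978516), 87.52498626708984) 0.11915845470852537
side 120 [ 193  248   74   47 1724] ((487.845703125, 208.2824249267578), (178.55592346191406, 72.8017807006836), 4.5484724044799805) 0.11869476143913082
side high [105 167  29  29 289] [0.8867 0.1281 0.1663]
side high [202 166  23  25 455] [0.6609 0.0128 0.179 ]
```

View pics/crop1.png

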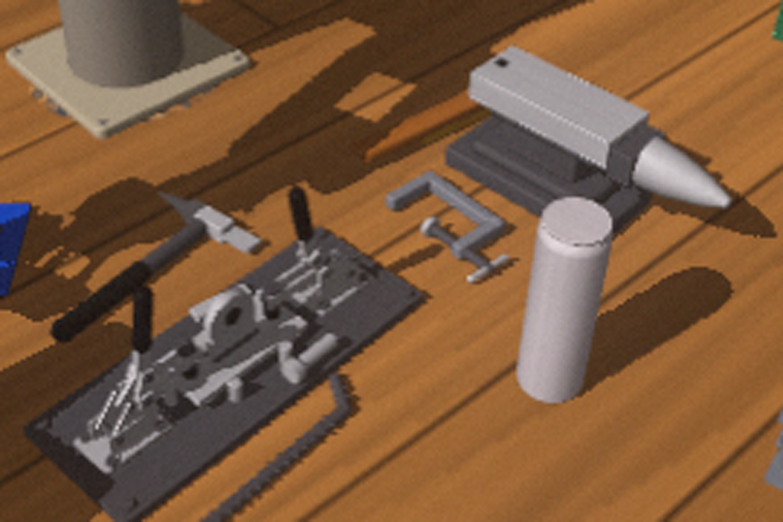

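Run:
```python
from h import *
import pickle
c=pickle.load(open("scene0.pkl","rb"))
uv=np.array([[25,430],[120,518],[430,295],[318,228]])/2.9+[180,140]
X=onz(c,uv,.012);print("fix corners",X.round(4).tolist(),X.mean(0))
e=X[2]-X[1];e2=X[3]-X[0];print("len",np.linalg.norm(e),np.linalg.norm(e2),np.degrees(np.arctan2(-e[0],e[1])),np.degrees(np.arctan2(-e2[0],e2[1])))
# grips: ray crossing scene+side at approx (side dark grips)
s=pickle.load(open("side0.pkl","rb"))
for g in [(283.5,213.5),(229.5,250)]:
    o,d=ray(c,[g]); 
    print("grip on z.136",onz(c,[g],.136))
st=readout.read_state();M=Ro.from_rotvec(st["orientation"]).as_matrix();print(M.round(3))
w=pickle.load(open("wrist0.pkl","rb"));print("cam in tool",M.T@(-w["R"].T@w["t"]-st["tool_pos"]),(M.T@w["R"].T).round(3))
```

```text
fix corners [[0.4208, -0.3834, 0.012], [0.5478, -0.3715, 0.012], [0.5323, -0.0113, 0.012], [0.3908, -0.0286, 0.012]] [ 0.47291313 -0.19867786  0.012     ]
len 0.36063058373345497 0.356068894671477 2.457367716621815 4.831216328801933
grip on z.136 [[ 0.47164358 -0.11708303  0.136     ]]
grip on z.136 [[ 0.48671129 -0.29061647  0.136     ]]
[[ 0.347 -0.     0.938]
 [-0.938  0.001  0.347]
 [-0.001 -1.     0.   ]]
cam in tool [ 0.00098025 -0.15465255  0.0697071 ] [[ 1.    -0.001 -0.   ]
 [ 0.    -0.253  0.968]
 [-0.001 -0.968 -0.253]]
```

```bash
python3 -m creep '[[[0,0,-2,0,0,-8.59,0],[0,0,-2,0,0,-8.59,0],[0,0,-2,0,0,-8.59,0],[0,0,-2,0,0,-8.59,0],[0,0,-2,0,0,-8.59,0],[0,0,-2,1,0,-8.59,0],[0,0,0,3,0,-8.59,0],[0,0,0,3,0,-8.59,0]]]' 20
```

```text
t: 0.95
tool_pos: [0.2255, -0.4939, 0.348]
orientation: [-1.56, 0.011, -0.006]
force: [0.6, 0.5, -0.4]
opening: 0.0929
```

```bash
python3 -m creep '[[[0,3.2,0.3,3.7,0,-5,0],[0,3.2,0.3,3.7,0,0,0],[0,3.2,0.3,3.7,0,0,0],[0,3.2,0.3,3.7,0,0,0],[0,3.2,0.3,3.7,0,0,0],[0,3.2,0.3,3.7,0,0,0],[0,3.2,0.3,3.7,0,0,0],[0,3,0.3,3,0,0,0]]]'
python3 - <<'E'
from h import *
import pickle
c=cam("wrist");pickle.dump(c,open("w1.pkl","wb"));save(c,"w1.png",None,1.4);print(readout.read_state()["tool_pos"],-c["R"].T@c["t"])
E
```

```text
t: 1.75
tool_pos: [0.4599, -0.1788, 0.3251]
orientation: [-1.56, -0.06, 0.064]
force: [0.1, -0.4, 0.2]
opening: 0.093
[ 0.46288662 -0.17396122  0.32422819] [ 0.45522184 -0.11174553  0.48060569]
```

View pics/w1.png

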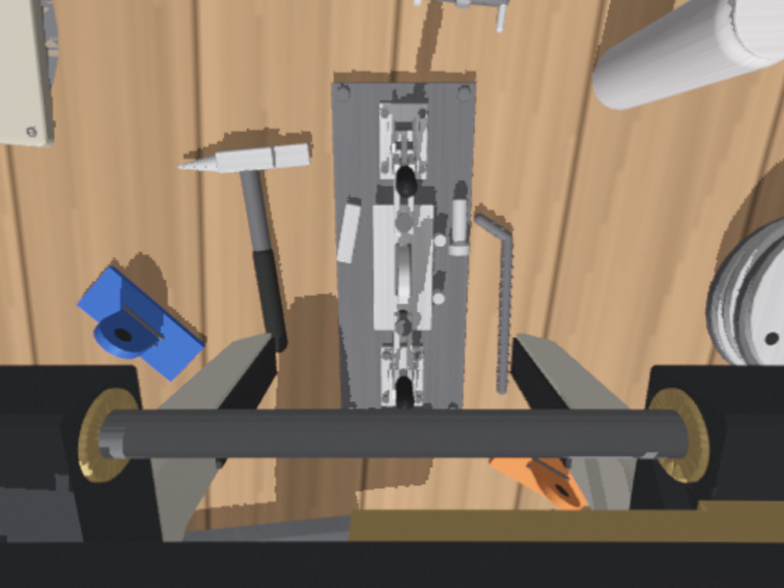

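Wrist view (1.4×): grey work plate has corners (374,205),(433,205),(431,330),(373,330). Grips are at (405,182) and (404,390), fixture top edge corners (332,83),(475,83).

Run:
```python
from h import *
import pickle
c=pickle.load(open("w1.pkl","rb"))
P=onz(c,np.array([[374,205],[433,205],[431,330],[373,330]])/1.4,.03);print(P.round(4).tolist(),P.mean(0),np.linalg.norm(P[0]-P[1]),np.linalg.norm(P[1]-P[2]),np.linalg.norm(P[3]-P[0]))
for a,b in((2,1),(3,0)): e=P[b]-P[a];print("yaw",np.degrees(np.arctan2(-e[0],e[1])))
F=onz(c,np.array([[332,83],[475,83],[464,409],[341,409]])/1.4,.012);print(F.round(4).tolist())
m=F[:2].mean(0);e=F[1]-F[0];print("top mid",m,np.degrees(np.arctan2(e[1],e[0])),np.linalg.norm(e))
D=cloud(c);f=c["frame"].astype(int)
m=(f.max(2)<70)&(D[:,:,2]>.1)&(D[:,:,2]<.165)&(c["depth"]>0)&(abs(D[:,:,0]-.47)<.1)
k,l,st,ce=cv2.connectedComponentsWithStats(m.astype(np.uint8))
for i in range(1,k):
    if st[i,4]>20:q=D[l==i];print("grip",ce[i],st[i],q.mean(0),q.min(0),q.max(0))
m=(abs(D[:,:,2]-.086)<.006)&(abs(D[:,:,0]-.47)<.03)&(abs(D[:,:,1]+.2)<.04)
print("lug top",D[m].mean(0),D[m].min(0),D[m].max(0))
```

```text
[[0.4375, -0.1394, 0.03], [0.4954, -0.1349, 0.03], [0.5063, -0.2641, 0.03], [0.4453, -0.269, 0.03]] [ 0.47111829 -0.20184371  0.03      ] 0.05808837677557939 0.12972237867355613 0.12979181384785082
yaw 4.797863030482367
yaw 3.4351712956831957
[[0.3887, -0.0287, 0.012], [0.5257, -0.018, 0.012], [0.5554, -0.3623, 0.012], [0.4147, -0.3735, 0.012]]
top mid [ 0.45720518 -0.02336697  0.012     ] 4.4550326782612 0.13732721967060055
grip [289.80228137 129.72243346] [283 118  15  24 263] [ 0.46370532 -0.11375818  0.14781062] [ 0.45673086 -0.12499017  0.10360851] [ 0.47126491 -0.10137162  0.15922127]
grip [288.49606299 280.7519685 ] [283 269  13  23 254] [ 0.47677309 -0.28250808  0.14109437] [ 0.47031956 -0.28890061  0.10037901] [ 0.48396808 -0.27768807  0.15836226]
lug top [ 0.47005856 -0.19970051  0.08683247] [ 0.46406408 -0.22108526  0.08031393] [ 0.47587605 -0.18157195  0.09103518]
```

```bash
cat >> h.py <<'E'
C=np.array([.471,-.2015]);YF=np.radians(4.4)
AC=np.array([.487,.2055]);YA=np.radians(5.0)
def go(*pts,fr="f"):
    "pts: grasp-point targets in fixture/anvil frame; print TCP deltas in present tool axes, cm"
    s=readout.read_state();M=Ro.from_rotvec(s["orientation"]).as_matrix()
    c,y=(C,YF) if fr=="f" else (AC,YA)
    R=Ro.from_euler("z",y).as_matrix();o=np.r_[c,0];g=s["tool_pos"]-.008*M[:,1]
    print("t",s["t"].round(2),"grasp in frame",(R.T@(g-o)).round(4),"F",s["force"].round(1),"open",round(s["opening"],4))
    T=R.T@M;print("tool x yaw rel frame deg",np.degrees(np.arctan2(T[1,0],T[0,0])).round(2),"tooly",T[:,1].round(3))
    for p in pts: print(p,"-> tool cm",(100*M.T@(R@np.array(p)+o-g)).round(2))
E
python3 -c "
from h import *
go((0,.084,.2),(0,.084,.136))"
```

```text
Traceback (most recent call last):
  File "h.py", line 29, in go
    print("t",s["t"].round(2),"grasp in frame",(R.T@(g-o)).round(4),"F",s["force"].round(1),"open",round(s["opening"],4))
              ^^^^^^^^^^^^
AttributeError: 'float' object has no attribute 'round'
```

```bash
sed -i 's/s\["t"\].round(2)/round(s["t"],2)/' h.py
python3 -c "
from h import *
go((0,.084,.2),(0,.084,.136))"
```

```text
t 1.8 grasp in frame [-0.006   0.028   0.3322] F [ 0.   4.3 -1.1] open 0.093
tool x yaw rel frame deg 0.34 tooly [-0.001  0.014 -1.   ]
(0, 0.084, 0.2) -> tool cm [ 0.64 13.3   5.42]
(0, 0.084, 0.136) -> tool cm [ 0.65 19.7   5.33]
```

```bash
python3 -m creep '[[[0,0.2,2.5,1.4,0,0,0],[0,0.2,3,1.4,0,0,0],[0,0.2,3,1.3,0,0,0],[0,0.1,3,1.2,0,0,0],[0,0,3,0.5,0,0,0],[0,0,2,0.2,0,0,0],[0,0,1,0,0,0,0],[0,0,0,0,0,0,0]]]'; python3 -c "
from h import *
go((0,.084,.136))"
```

```text
t: 2.6
tool_pos: [0.465, -0.1046, 0.1425]
orientation: [-1.556, -0.069, 0.074]
force: [-0.4, 0.2, 0.5]
opening: 0.0928
t 2.6 grasp in frame [0.0015 0.097  0.1505] F [-0.4  0.2  0.5] open 0.0928
tool x yaw rel frame deg 0.83 tooly [-0.002  0.014 -1.   ]
(0, 0.084, 0.136) -> tool cm [-0.16  1.43 -1.32]
```

```bash
python3 -m creep '[[[0,-0.1,0.7,-0.7,0,0,0],[0,0,0.7,-0.6,0,0,0],[0,0,0,0,0,0,0],[0.95,0,0,0,0,0,0],[0.95,0,0,0,0,0,0],[0.95,0,0,0,0,0,0],[0.95,0,0,0,0,0,0],[0.95,0,0,0,0,0,0]]]' 25; python3 -c "
from h import *
go((0,.084,.136))"
```

```text
t: 3.4
tool_pos: [0.4682, -0.121, 0.1323]
orientation: [-1.559, -0.074, 0.067]
force: [-0.4, -1.0, -1.0]
opening: 0.0576
t 3.4 grasp in frame [0.0034 0.0804 0.1403] F [-0.4 -1.  -1. ] open 0.0576
tool x yaw rel frame deg 0.73 tooly [ 0.005  0.01  -1.   ]
(0, 0.084, 0.136) -> tool cm [-0.34  0.43  0.36]
```

```bash
python3 -m creep '[[[0.95,-0.3,0.4,0.3,0,0,0],[0.95,0,0,0,0,0,0],[0.95,0,0,0,0,0,0],[0.95,0,0,0,0,0,0],[0.95,0,0,0,0,0,0],[0.95,0,0,0,0,0,0],[0.95,0,0,0,0,0,0],[0.95,0,0,0,0,0,0]]]' 25; python3 -c "
from h import *
go((0,.084,.136),(0,.101,.138),(0,.123,.136),(0,.149,.126))"
```

```text
t: 4.2
tool_pos: [0.4641, -0.1177, 0.1279]
orientation: [-1.559, -0.073, 0.068]
force: [-1.7, 0.6, 0.5]
opening: 0.0158
t 4.2 grasp in frame [-0.0005  0.084   0.1359] F [-1.7  0.6  0.5] open 0.0158
tool x yaw rel frame deg 0.76 tooly [ 0.003  0.011 -1.   ]
(0, 0.084, 0.136) -> tool cm [ 0.05 -0.01 -0.  ]
(0, 0.101, 0.138) -> tool cm [ 0.07 -0.19  1.7 ]
(0, 0.123, 0.136) -> tool cm [0.1  0.03 3.9 ]
(0, 0.149, 0.126) -> tool cm [0.13 1.06 6.49]
```

```bash
python3 -m creep '[[[0.95,0,-0.05,0.6,0,0,0],[0.95,0,-0.05,0.6,0,0,0],[0.95,0,-0.05,0.6,0,0,0],[0.95,0,0,0.7,0,0,0],[0.95,0,0.05,0.7,0,0,0],[0.95,0,0.1,0.7,0,0,0],[0.95,0,0.1,0.5,0,0,0],[0.95,0,0,0,0,0,0]]]' 25; python3 -c "
from h import *
go((0,.123,.136),(0,.149,.126),(0,.169,.110))"
```

```text
t: 5.0
tool_pos: [0.4605, -0.0735, 0.1275]
orientation: [-1.565, -0.074, 0.066]
force: [1.0, -3.8, -2.7]
opening: 0.0156
t 5.0 grasp in frame [-0.0007  0.1284  0.1355] F [ 1.  -3.8 -2.7] open 0.0156
tool x yaw rel frame deg 0.71 tooly [ 0.005  0.004 -1.   ]
(0, 0.123, 0.136) -> tool cm [ 0.06 -0.05 -0.54]
(0, 0.149, 0.126) -> tool cm [0.09 0.96 2.05]
(0, 0.169, 0.11) -> tool cm [0.11 2.57 4.05]
```

```bash
python3 -m creep '[[[0.95,0,0.25,0.6,0,0,0],[0.95,0,0.3,0.7,0,0,0],[0.95,0,0.4,0.7,0,0,0],[0.95,0,0.5,0.65,0,0,0],[0.95,0,0.5,0.6,0,0,0],[0.95,0,0.55,0.55,0,0,0],[0.95,0,0.5,0.3,0,0,0],[0.95,0,0,0,0,0,0]]]' 25; python3 -c "
from h import *
go((0,.169,.110),(0,.181,.095),(0,.186,.084),(0,.187,.080))"
```

```text
t: 5.8
tool_pos: [0.4568, -0.0251, 0.0997]
orientation: [-1.556, -0.075, 0.067]
force: [0.8, -4.1, -3.4]
opening: 0.0152
t 5.8 grasp in frame [-0.0007  0.1769  0.1077] F [ 0.8 -4.1 -3.4] open 0.0152
tool x yaw rel frame deg 0.77 tooly [ 0.005  0.013 -1.   ]
(0, 0.169, 0.11) -> tool cm [ 0.06 -0.24 -0.79]
(0, 0.181, 0.095) -> tool cm [0.07 1.27 0.39]
(0, 0.186, 0.084) -> tool cm [0.07 2.38 0.88]
(0, 0.187, 0.08) -> tool cm [0.07 2.78 0.97]
```

```bash
python3 -m creep '[[[0.95,0,0.5,0.1,0,0,0],[0.95,0,0.5,0.1,0,0,0],[0.95,0,0.5,0.1,0,0,0],[0.95,0,0.5,0.1,0,0,0],[0.95,0,0.4,0.1,0,0,0],[0.95,0,0.3,0,0,0,0],[0.95,0,0.2,0,0,0,0],[0.95,0,0,0,0,0,0]]]' 25; python3 -c "
from h import *
import pickle
go((0,.186,.084),(0,.187,.080))
c=cam('side');pickle.dump(c,open('s1.pkl','wb'));save(c,'s1.png',(250,120,390,260),4)"
```

```text
t: 6.6
tool_pos: [0.4555, -0.0098, 0.0707]
orientation: [-1.539, -0.074, 0.069]
force: [-0.9, -0.3, 0.4]
opening: 0.0154
t 6.6 grasp in frame [-0.0007  0.1921  0.0787] F [-0.9 -0.3  0.4] open 0.0154
tool x yaw rel frame deg 0.83 tooly [ 0.004  0.031 -1.   ]
(0, 0.186, 0.084) -> tool cm [ 0.07 -0.55 -0.59]
(0, 0.187, 0.08) -> tool cm [ 0.07 -0.15 -0.51]
```

View pics/s1.png

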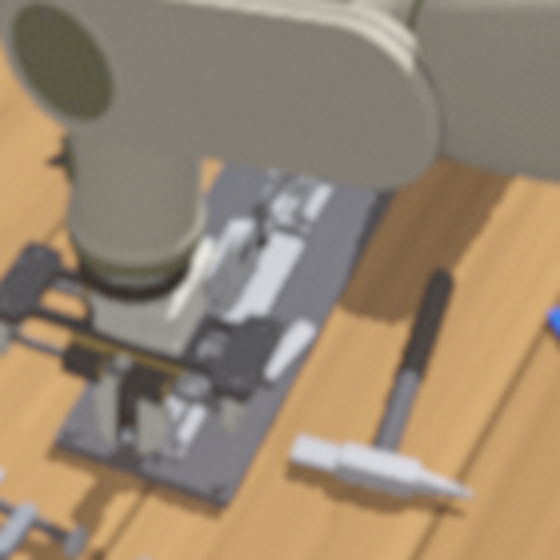

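```bash
python3 -m creep '[[[0.3,0,0,0,0,0,0],[0.3,0,0,0,0,0,0],[0.3,0,0,0,0,0,0],[0.3,0,0,0,0,0,0],[0.3,0,-2.5,0,-1.5,0,0],[0.3,0,-4,0,0,0,0],[0.3,0,-4,-1,0,0,0],[0.3,0,-3,-2,0,0,0]]]' 25; python3 -c "
from h import *
go((0,-.084,.20),(0,-.084,.136))"
```

```text
t: 7.45
tool_pos: [0.4535, -0.0406, 0.2038]
orientation: [-1.565, -0.067, 0.078]
force: [0.6, 0.1, 0.5]
opening: 0.065
t 7.45 grasp in frame [-0.005   0.1617  0.2118] F [0.6 0.1 0.5] open 0.065
tool x yaw rel frame deg 0.89 tooly [-0.007  0.005 -1.   ]
(0, -0.084, 0.2) -> tool cm [  0.13   1.05 -24.58]
(0, -0.084, 0.136) -> tool cm [  0.17   7.45 -24.61]
```

```bash
cat >> h.py <<'E'
def fcloud(c):
    R=Ro.from_euler("z",YF).as_matrix();return (cloud(c)-np.r_[C,0])@R
def blk(c):
    D=fcloud(c);f=c["frame"].astype(int)
    m=(f.max(2)<60)&(D[:,:,2]>.05)&(D[:,:,2]<.17)&(c["depth"]>0)&(abs(D[:,:,0])<.02)&(abs(D[:,:,1])<.24)
    k,l,st,ce=cv2.connectedComponentsWithStats(m.astype(np.uint8))
    for i in range(1,k):
        if st[i,4]>25:q=D[l==i];print("blk",ce[i].round(),st[i,4],q.mean(0).round(4),q.min(0).round(3),q.max(0).round(3))
def arm(c,s=1):
    D=fcloud(c);m=(abs(D[:,:,0])<.012)&(D[:,:,2]>.05)&(D[:,:,2]<.135)&(c["depth"]>0)&(D[:,:,1]*s>.03)&(D[:,:,1]*s<.15)
    q=D[m]
    for z in np.arange(.05,.135,.01):
        p=q[abs(q[:,2]-z)<.005]
        if len(p)>3: print("z",round(z,3),len(p),"y",p[:,1].min().round(3),np.median(p[:,1]).round(3),p[:,1].max().round(3))
E
python3 -c "
from h import *
import pickle
c=cam('wrist');pickle.dump(c,open('w2.pkl','wb'));save(c,'w2.png',None,1.2)
blk(c);arm(c)"
```

```text
blk [287. 184.] 815 [-0.0006  0.1799  0.0868] [-0.009  0.148  0.073] [0.007 0.206 0.097]
z 0.05 61 y 0.101 0.108 0.131
z 0.06 303 y 0.097 0.118 0.131
z 0.07 253 y 0.111 0.127 0.149
z 0.08 65 y 0.111 0.112 0.15
z 0.09 8 y 0.112 0.112 0.113
z 0.1 33 y 0.112 0.118 0.12
z 0.11 414 y 0.092 0.113 0.121
z 0.12 235 y 0.096 0.107 0.119
```

View pics/w2.png

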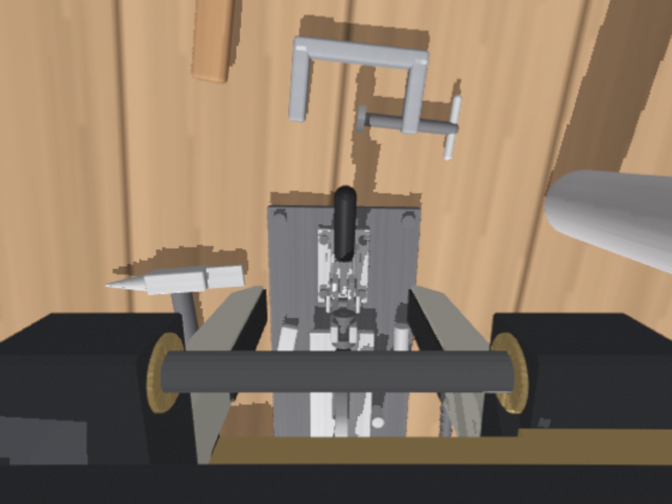

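Left grip lies at fixture y≈0.18–0.206, z≈0.085, arm upright to z 0.12, so it is fully open. Next, the right clamp.

```bash
python3 -m creep '[[[0.4,0.1,0,-3,0,0,0],[0.4,0,0,-4.2,0,0,0],[0.4,0,0,-4.2,0,0,0],[0.4,0,0,-4.2,0,0,0],[0.4,0,0,-4.2,0,0,0],[0.4,0,0,-2.5,0,0,0],[0.4,0,0,-1,0,0,0],[0.4,0,0,0,0,0,0]]]' 25; python3 -c "
from h import *
import pickle
go((0,-.084,.20),(0,-.084,.136))
c=cam('scene');pickle.dump(c,open('sc2.pkl','wb'));blk(c)"
```

```text
t: 8.3
tool_pos: [0.481, -0.2864, 0.2126]
orientation: [-1.572, -0.078, 0.065]
force: [0.8, 0.9, -0.6]
opening: 0.0556
t 8.3 grasp in frame [ 0.0033 -0.0854  0.2206] F [ 0.8  0.9 -0.6] open 0.0556
tool x yaw rel frame deg 0.81 tooly [ 0.008 -0.002 -1.   ]
(0, -0.084, 0.2) -> tool cm [-0.35  2.06  0.15]
(0, -0.084, 0.136) -> tool cm [-0.4   8.45  0.17]
blk [306. 211.] 96 [0.0019 0.1748 0.0837] [-0.005  0.149  0.069] [0.008 0.203 0.096]
blk [285. 218.] 41 [0.0015 0.0933 0.1108] [-0.005  0.083  0.099] [0.008 0.103 0.118]
blk [229. 250.] 132 [ 0.0036 -0.0891  0.1315] [-0.005 -0.098  0.099] [ 0.01  -0.078  0.159]
```

```bash
python3 -m creep '[[[0.4,-0.1,1.5,0,0,0,0],[0.4,-0.1,2,0,0,0,0],[0.4,-0.1,2,0.1,0,0,0],[0.4,-0.1,1.5,0,0,0,0],[0.4,0,0.6,0,0,0,0],[0.95,0,0,0,0,0,0],[0.95,0,0,0,0,0,0],[0.95,0,0,0,0,0,0]]]' 25; python3 -c "
from h import *
go((0,-.084,.136))"
```

```text
t: 9.15
tool_pos: [0.4779, -0.2747, 0.1304]
orientation: [-1.569, -0.086, 0.073]
force: [0.5, -0.7, 0.2]
opening: 0.0363
t 9.15 grasp in frame [ 0.0012 -0.0735  0.1384] F [ 0.5 -0.7  0.2] open 0.0363
tool x yaw rel frame deg 1.41 tooly [ 0.008  0.    -1.   ]
(0, -0.084, 0.136) -> tool cm [-0.14  0.24 -1.05]
```

```bash
python3 -m creep '[[[0.4,-0.1,0.2,-0.7,0,0,0],[0.4,0,0,-0.35,0,0,0],[0.4,0,0,0,0,0,0],[0.95,0,0,0,0,0,0],[0.95,0,0,0,0,0,0],[0.95,0,0,0,0,0,0],[0.95,0,0,0,0,0,0],[0.95,0,0,0,0,0,0]]]' 25; python3 -c "
from h import *
go((0,-.084,.136),(0,-.101,.138),(0,-.123,.136))"
```

```text
t: 9.95
tool_pos: [0.4794, -0.2877, 0.1311]
orientation: [-1.572, -0.088, 0.07]
force: [0.2, -0.7, -0.1]
opening: 0.0203
t 9.95 grasp in frame [ 0.0017 -0.0865  0.1391] F [ 0.2 -0.7 -0.1] open 0.0203
tool x yaw rel frame deg 1.37 tooly [ 0.012 -0.003 -1.   ]
(0, -0.084, 0.136) -> tool cm [-0.16  0.3   0.26]
(0, -0.101, 0.138) -> tool cm [-0.2   0.11 -1.44]
(0, -0.123, 0.136) -> tool cm [-0.26  0.31 -3.64]
```

```bash
python3 -m creep '[[[0.95,-0.1,0.3,0.2,0,0,0],[0.95,0,0,0,0,0,0],[0.95,0,0,0,0,0,0],[0.95,0,-0.05,-0.6,0,0,0],[0.95,0,-0.05,-0.6,0,0,0],[0.95,0,-0.05,-0.6,0,0,0],[0.95,0,0,-0.6,0,0,0],[0.95,0,0.05,-0.6,0,0,0]]]' 25; python3 -c "
from h import *
go((0,-.123,.136),(0,-.149,.126),(0,-.169,.110))"
```

```text
t: 10.75
tool_pos: [0.4799, -0.3149, 0.1299]
orientation: [-1.567, -0.086, 0.074]
force: [-2.4, 3.5, 4.0]
opening: 0.0151
t 10.75 grasp in frame [ 1.000e-04 -1.138e-01  1.379e-01] F [-2.4  3.5  4. ] open 0.0151
tool x yaw rel frame deg 1.46 tooly [ 0.008  0.002 -1.   ]
(0, -0.123, 0.136) -> tool cm [-0.04  0.19 -0.92]
(0, -0.149, 0.126) -> tool cm [-0.11  1.18 -3.52]
(0, -0.169, 0.11) -> tool cm [-0.18  2.78 -5.53]
```

```bash
python3 -m creep '[[[0.95,0,0.1,-0.6,0,0,0],[0.95,0,0.2,-0.7,0,0,0],[0.95,0,0.3,-0.7,0,0,0],[0.95,0,0.4,-0.7,0,0,0],[0.95,0,0.4,-0.65,0,0,0],[0.95,0,0.5,-0.6,0,0,0],[0.95,0,0.55,-0.5,0,0,0],[0.95,0,0.5,-0.3,0,0,0]]]' 25; python3 -c "
from h import *
go((0,-.169,.11),(0,-.181,.095),(0,-.186,.084))"
```

```text
t: 11.55
tool_pos: [0.4858, -0.3745, 0.1022]
orientation: [-1.58, -0.087, 0.069]
force: [-1.0, 0.2, -0.2]
opening: 0.0047
t 11.55 grasp in frame [ 0.0014 -0.1735  0.1102] F [-1.   0.2 -0.2] open 0.0047
tool x yaw rel frame deg 1.28 tooly [ 0.011 -0.011 -1.   ]
(0, -0.169, 0.11) -> tool cm [-0.13  0.01  0.45]
(0, -0.181, 0.095) -> tool cm [-0.17  1.53 -0.73]
(0, -0.186, 0.084) -> tool cm [-0.19  2.63 -1.22]
```

```bash
python3 -c "
from h import *
import pickle
c=cam('scene');save(c,'sc3.png',(180,160,340,320),4);blk(c);arm(c,-1)
c=cam('wrist');blk(c)
c=cam('side');blk(c)"
```

```text
blk [306. 211.] 98 [0.002  0.175  0.0841] [-0.005  0.148  0.068] [0.007 0.202 0.097]
blk [284. 219.] 26 [0.0016 0.0902 0.1092] [-0.004  0.082  0.1  ] [0.006 0.102 0.115]
blk [240. 255.] 33 [ 0.0013 -0.0593  0.0889] [-0.007 -0.067  0.084] [ 0.008 -0.052  0.093]
z 0.05 8 y -0.115 -0.109 -0.088
z 0.06 63 y -0.115 -0.093 -0.038
z 0.07 66 y -0.11 -0.073 -0.037
z 0.08 41 y -0.074 -0.062 -0.043
z 0.09 48 y -0.067 -0.057 -0.047
blk [281. 196.] 3758 [-1.00e-04 -1.30e-01  1.36e-01] [-0.008 -0.169  0.096] [ 0.008 -0.111  0.154]
blk [288. 274.] 85 [ 0.0036 -0.1663  0.1291] [ 0.003 -0.167  0.099] [ 0.004 -0.166  0.145]
```

View pics/sc3.png

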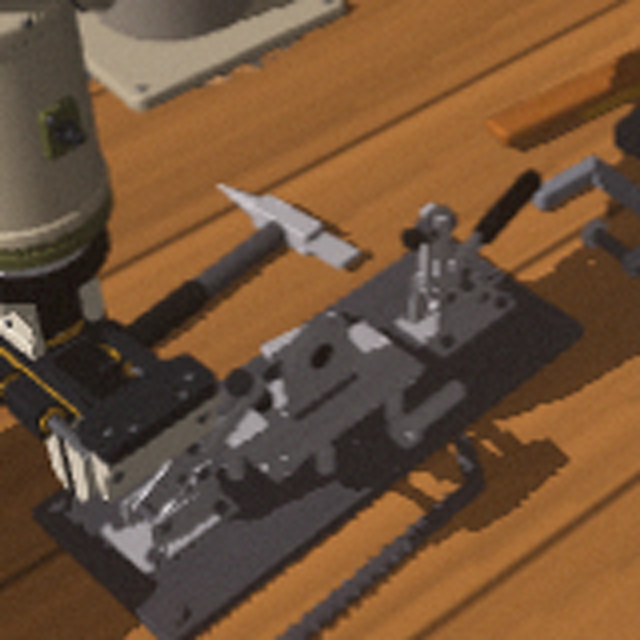

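```bash
python3 -m creep '[[[1,0,-2,0,0,0,0],[1,0,-3,0,0,0,0],[1,-0.1,-2.5,0,0,0,0],[1,0,-1,2,0,0,0],[1,0,0,2.5,0,0,0],[1,0,0,2,0,0,0],[1,0,0.5,0.5,0,0,0],[1,0,0,0,0,0,0]]]' 25; python3 -c "
from h import *
go((0,-.105,.15),(0,-.135,.15),(0,-.1565,.135))
c=cam('wrist');blk(c);c=cam('scene');blk(c)"
```

```text
t: 12.5
tool_pos: [0.4772, -0.298, 0.1842]
orientation: [-1.577, -0.089, 0.072]
force: [-0.5, -0.2, -0.3]
opening: 0.0003
t 12.5 grasp in frame [-0.0013 -0.0966  0.1922] F [-0.5 -0.2 -0.3] open 0.0003
tool x yaw rel frame deg 1.46 tooly [ 0.011 -0.008 -1.   ]
(0, -0.105, 0.15) -> tool cm [ 0.07  4.22 -0.81]
(0, -0.135, 0.15) -> tool cm [-0.01  4.25 -3.81]
(0, -0.1565, 0.135) -> tool cm [-0.08  5.76 -5.95]
blk [281. 225.] 533 [-0.0002 -0.0934  0.1337] [-0.007 -0.098  0.102] [ 0.007 -0.091  0.157]
blk [306. 211.] 96 [0.0022 0.1747 0.084 ] [-0.005  0.147  0.067] [0.007 0.203 0.098]
blk [285. 218.] 40 [0.0015 0.093  0.1107] [-0.006  0.083  0.102] [0.007 0.103 0.118]
blk [225. 252.] 128 [ 0.0042 -0.1005  0.1327] [-0.005 -0.106  0.1  ] [ 0.009 -0.092  0.161]
```

```bash
python3 -m creep '[[[1,0,0,1,0,0,0],[1,0,0,1,0,0,0],[1,0,0,0.5,0,0,0],[1,0,1.5,0,0,0,0],[1,0,1.5,-0.1,0,0,0],[1,0,1,-0.1,0,0,0],[1,0,0.3,0,0,0,0],[1,0,0,0,0,0,0]]]' 25; python3 -c "
from h import *
go((0,-.0855,.145),(0,-.105,.15),(0,-.133,.145))
"
```

```text
t: 13.4
tool_pos: [0.4741, -0.2759, 0.1351]
orientation: [-1.575, -0.085, 0.071]
force: [-0.6, -0.1, 0.3]
opening: 0.0001
t 13.4 grasp in frame [-0.0026 -0.0744  0.1431] F [-0.6 -0.1  0.3] open 0.0001
tool x yaw rel frame deg 1.28 tooly [ 0.008 -0.006 -1.   ]
(0, -0.0855, 0.145) -> tool cm [ 0.24 -0.18 -1.12]
(0, -0.105, 0.15) -> tool cm [ 0.2  -0.66 -3.07]
(0, -0.133, 0.145) -> tool cm [ 0.13 -0.15 -5.87]
```

```bash
python3 -m creep '[[[1,0.1,0,-0.6,0,0,0],[1,0.1,-0.1,-0.8,0,0,0],[1,0,-0.1,-0.8,0,0,0],[1,0,-0.1,-0.8,0,0,0],[1,0,0,-0.8,0,0,0],[1,0,0,-0.8,0,0,0],[1,0,0.1,-0.8,0,0,0],[1,0,0.1,-0.5,0,0,0]]]' 25; python3 -c "
from h import *
go((0,-.133,.145),(0,-.1555,.132),(0,-.170,.119),(0,-.178,.107))
"
```

```text
t: 14.2
tool_pos: [0.4833, -0.3408, 0.1385]
orientation: [-1.577, -0.086, 0.069]
force: [-0.4, 0.3, 0.5]
opening: 0.0005
t 14.2 grasp in frame [ 0.0015 -0.1398  0.1465] F [-0.4  0.3  0.5] open 0.0005
tool x yaw rel frame deg 1.25 tooly [ 0.01  -0.008 -1.   ]
(0, -0.133, 0.145) -> tool cm [-0.14  0.14  0.68]
(0, -0.1555, 0.132) -> tool cm [-0.2   1.46 -1.56]
(0, -0.17, 0.119) -> tool cm [-0.25  2.77 -2.99]
(0, -0.178, 0.107) -> tool cm [-0.28  3.98 -3.78]
```

```bash
python3 -m creep '[[[1,-0.1,0.4,-0.4,0,0,0],[1,0,0.5,-0.5,0,0,0],[1,0,0.5,-0.5,0,0,0],[1,0,0.6,-0.5,0,0,0],[1,0,0.6,-0.5,0,0,0],[1,0,0.6,-0.4,0,0,0],[1,0,0.6,-0.3,0,0,0],[1,0,0.3,-0.1,0,0,0]]]' 25; python3 -c "
from h import *
go((0,-.178,.107))
c=cam('scene');blk(c);arm(c,-1)
"
```

```text
t: 15.0
tool_pos: [0.4865, -0.3767, 0.0952]
orientation: [-1.578, -0.086, 0.069]
force: [-4.5, 4.2, 16.0]
opening: 0.0003
t 15.0 grasp in frame [ 0.0019 -0.1758  0.1032] F [-4.5  4.2 16. ] open 0.0003
tool x yaw rel frame deg 1.24 tooly [ 0.011 -0.009 -1.   ]
(0, -0.178, 0.107) -> tool cm [-0.19 -0.38 -0.22]
blk [307. 211.] 101 [0.002  0.1753 0.0843] [-0.005  0.149  0.069] [0.009 0.204 0.098]
blk [195. 289.] 85 [ 0.0038 -0.1915  0.0829] [-0.006 -0.206  0.069] [ 0.016 -0.171  0.094]
z 0.05 10 y -0.133 -0.113 -0.102
z 0.06 41 y -0.13 -0.116 -0.096
```

```bash
python3 -m creep '[[[1,0,-2,0,0,0,0],[0,0,-3.5,0,0,0,0],[0,-0.1,-3,1,0,0,0],[0,-0.1,-1.5,3.5,0,0,0],[0,0,0,4.2,0,0,0],[0,0,0,4.2,0,0,0],[0,0,0,2.5,0,0,0],[0,0,0,0.5,0,0,0]]]' 25; python3 -c "
from h import *
go((0,0,.1),(0,0,.072))
c=cam('scene');blk(c);arm(c,-1)
c=cam('wrist');save(c,'w4.png',None,1.2);D=fcloud(c)
m=(abs(D[:,:,2]-.086)<.007)&(abs(D[:,:,0])<.02)&(abs(D[:,:,1])<.04)
print('lug',D[m].mean(0),D[m].min(0),D[m].max(0))
"
```

```text
t: 15.85
tool_pos: [0.4674, -0.2146, 0.1958]
orientation: [-1.577, -0.085, 0.066]
force: [0.2, -0.9, 0.2]
opening: 0.0516
t 15.85 grasp in frame [-0.0047 -0.0127  0.2038] F [ 0.2 -0.9  0.2] open 0.0516
tool x yaw rel frame deg 1.08 tooly [ 0.012 -0.008 -1.   ]
(0, 0, 0.1) -> tool cm [ 0.37 10.37  1.34]
(0, 0, 0.072) -> tool cm [ 0.34 13.17  1.37]
blk [307. 211.] 99 [0.0022 0.175  0.0842] [-0.005  0.148  0.068] [0.007 0.205 0.097]
blk [230. 256.] 31 [ 0.0035 -0.0874  0.111 ] [-0.004 -0.098  0.104] [ 0.008 -0.081  0.116]
blk [201. 284.] 172 [ 0.0032 -0.1759  0.0846] [-0.007 -0.204  0.067] [ 0.009 -0.144  0.1  ]
z 0.05 7 y -0.121 -0.113 -0.098
z 0.06 82 y -0.142 -0.114 -0.096
z 0.07 64 y -0.15 -0.124 -0.097
z 0.08 30 y -0.15 -0.108 -0.097
z 0.09 16 y -0.109 -0.105 -0.098
z 0.1 21 y -0.116 -0.107 -0.083
z 0.11 75 y -0.118 -0.101 -0.08
z 0.12 42 y -0.115 -0.103 -0.08
lug [-0.00042913  0.00177355  0.08654631] [-0.005428   -0.02047849  0.07904368] [0.00452642 0.02085135 0.09127903]
```

View pics/w4.png

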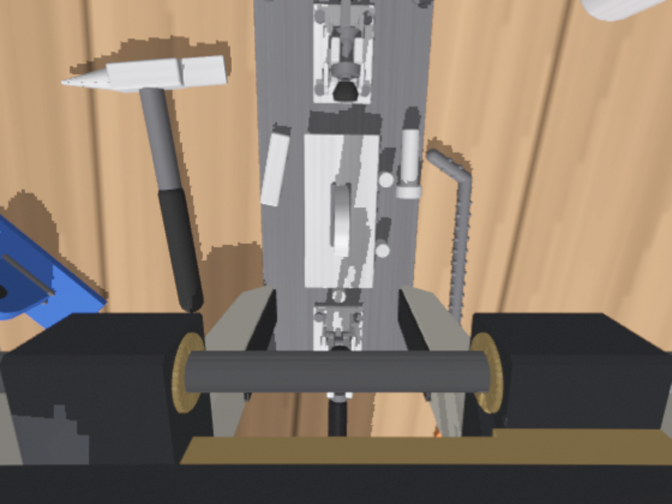

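```bash
python3 -m creep '[[[0,0.2,1.5,0.8,0.5,1,0.7],[0,0.1,2.5,0.5,0,0,0],[0,0,2.5,0,0,0,0],[0,0,2.5,0,0,0,0],[0,0,1.5,0,0,0,0],[0,0,0.5,0,0,0,0],[0,0,0,0,0,0,0],[0,0,0,0,0,0,0]]]' 25; python3 -c "
from h import *
go((0,0,.072))"
```

```text
t: 16.75
tool_pos: [0.4715, -0.214, 0.0823]
orientation: [-1.574, -0.056, 0.054]
force: [1.0, 0.4, 0.3]
opening: 0.0931
t 16.75 grasp in frame [-0.0004 -0.0124  0.0903] F [1.  0.4 0.3] open 0.0931
tool x yaw rel frame deg -0.39 tooly [ 0.001 -0.004 -1.   ]
(0, 0, 0.072) -> tool cm [0.03 1.83 1.25]
```

```bash
python3 -m creep '[[[0.3,0,0.6,0.7,0,0,0],[0.6,0,0.6,0.4,0,0,0],[0.6,0,0.5,0,0,0,0],[0.6,0,0,0,0,0,0],[0.6,0,0,0,0,0,0],[0.6,0,0,0,0,0,0],[0.6,0,0,0,0,0,0],[0.6,0,0,0,0,0,0]]]' 25; python3 -c "
from h import *
go((0,0,.072))"
```

```text
t: 17.55
tool_pos: [0.4731, -0.2034, 0.0673]
orientation: [-1.577, -0.06, 0.051]
force: [0.1, -0.9, -0.3]
opening: 0.038
t 17.55 grasp in frame [ 0.0019 -0.002   0.0753] F [ 0.1 -0.9 -0.3] open 0.038
tool x yaw rel frame deg -0.36 tooly [ 0.005 -0.008 -1.   ]
(0, 0, 0.072) -> tool cm [-0.19  0.33  0.2 ]
```

```bash
python3 -m creep '[[[0.7,-0.2,0.4,0.2,0.5,-0.4,0.3],[0.9,0,0,0,0,0,0],[0.95,0,0,0,0,0,0],[1,0,0,0,0,0,0],[1,0,0,0,0,0,0],[1,0,0,0,0,0,0],[1,0,0,0,0,0,0],[1,0,0,0,0,0,0]]]' 40; python3 -c "
from h import *
go((0,0,.072))"
```

```text
t: 18.35
tool_pos: [0.4708, -0.2017, 0.063]
orientation: [-1.568, -0.061, 0.061]
force: [-0.1, -0.2, -1.0]
opening: 0.0096
t 18.35 grasp in frame [-0.0002 -0.0001  0.071 ] F [-0.1 -0.2 -1. ] open 0.0096
tool x yaw rel frame deg 0.06 tooly [-0.     0.002 -1.   ]
(0, 0, 0.072) -> tool cm [ 0.02 -0.1   0.02]
```

```bash
python3 -m creep '[[[1,0,-0.2,0,0,0,0],[1,0,-0.3,0,0,0,0],[1,0,-0.3,0,0,0,0],[1,0,-0.3,0,0,0,0],[1,0,-0.4,0,0,0,0],[1,0,-0.5,0,0,0,0],[1,0,-0.6,0,0,0,0],[1,0,-0.8,0,0,0,0]]]' 50; python3 -c "
from h import *
go((0,0,.072),(0,0,.3))"
```

```text
t: 19.15
tool_pos: [0.4675, -0.1999, 0.0955]
orientation: [-1.564, -0.055, 0.067]
force: [-0.1, 0.3, -6.6]
opening: 0.0101
t 19.15 grasp in frame [-0.0034  0.0018  0.1035] F [-0.1  0.3 -6.6] open 0.0101
tool x yaw rel frame deg 0.06 tooly [-0.007  0.007 -1.   ]
(0, 0, 0.072) -> tool cm [ 0.36  3.15 -0.21]
(0, 0, 0.3) -> tool cm [  0.19 -19.65  -0.05]
```

```bash
python3 -m creep '[[[1,0,-1.5,0,0,0,0],[1,0,-2.5,0,0,0,0],[1,0,-3,0,0,0,0],[1,0,-3,0,0,0,0],[1,0,-3,0,0,-3,0],[1,0,-2.5,0,0,-5,0],[1,0,-1.5,0,0,-5,0],[1,0,-0.5,0,0,-5,0]]]' 50 && python3 -m creep '[[[1,0,0,0,0,-6,0],[1,0,0,0,0,-8,0],[1,0,0,0,0,-8,0],[1,0,0,0,0,-8,0],[1,0,0,0,0,-8,0],[1,0,0,0,0,-8,0],[1,0,0,0,0,-8,0],[1,0,0,0,0,-4,0]]]' 50; python3 -c "
from h import *
go((0,0,.29),(0,0,.1),fr='a')"
```

```text
t: 19.95
tool_pos: [0.4682, -0.2006, 0.2832]
orientation: [-1.542, -0.312, 0.318]
force: [-1.1, -0.9, -7.1]
opening: 0.0098
t: 20.75
tool_pos: [0.4687, -0.2008, 0.2923]
orientation: [-1.263, -1.128, 1.124]
force: [-0.2, 1.2, -5.6]
opening: 0.0097
t 20.75 grasp in frame [-0.0537 -0.4032  0.3003] F [-0.2  1.2 -5.6] open 0.0097
tool x yaw rel frame deg 78.53 tooly [ 0.004 -0.001 -1.   ]
(0, 0, 0.29) -> tool cm [40.58  1.03  2.76]
(0, 0, 0.1) -> tool cm [40.58 20.03  2.83]
```

```bash
python3 -m creep '[[[1,2,0,0,0,-5.5,0],[1,3,0,0,0,-5,0],[1,4,0,0,0,0,0],[1,4,0,0,0,0,0],[1,4,0,0,0,0,0],[1,4,0,0,0,0,0],[1,3,0,0,0,0,0],[1,1.5,0,0,0,0,0]]]' 50; python3 -c "
from h import *
import pickle
go((0,0,.29),(0,0,.1),fr='a')
c=cam('wrist');pickle.dump(c,open('w5.pkl','wb'));save(c,'w5.png',None,1.2)"
```

```text
t: 21.55
tool_pos: [0.4534, 0.06, 0.2973]
orientation: [-1.181, -1.271, 1.261]
force: [0.2, 0.1, -6.4]
opening: 0.0098
t 21.55 grasp in frame [-0.0462 -0.142   0.3053] F [ 0.2  0.1 -6.4] open 0.0098
tool x yaw rel frame deg 89.31 tooly [ 0.009 -0.002 -1.   ]
(0, 0, 0.29) -> tool cm [14.26  1.54 -4.43]
(0, 0, 0.1) -> tool cm [14.3  20.54 -4.26]
```

View pics/w5.png

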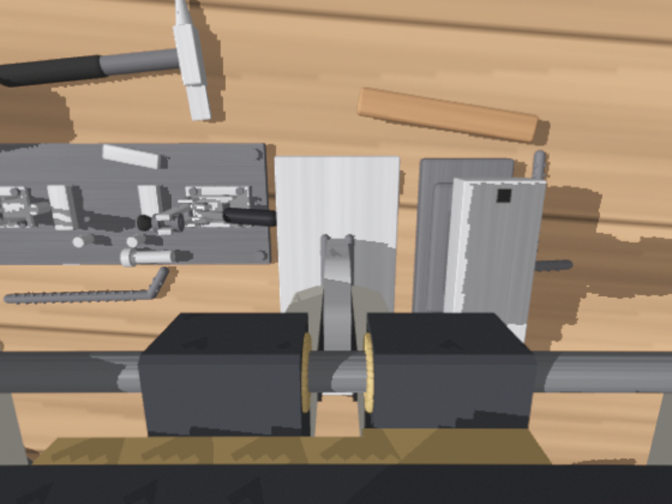

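Run:
```python
from h import *
import pickle
c=pickle.load(open("w5.pkl","rb"));D=cloud(c)
R=Ro.from_euler("z",YA).as_matrix();A=(D-np.r_[AC,0])@R
m=(abs(D[:,:,2]-.12)<.006)&(abs(A[:,:,0])<.12)&(abs(A[:,:,1])<.06)&(c["depth"]>0)
q=A[m];print(len(q),"z",np.median(q[:,2]))
l,h=[],[]
for x in np.arange(-.09,.09,.01):
    p=q[abs(q[:,0]-x)<.005]
    if len(p)>10: print(x.round(3),p[:,1].min().round(4),p[:,1].max().round(4),(p[:,1].min()/2+p[:,1].max()/2).round(4))
print("xmin",np.percentile(q[:,0],[0,1]),q[:,0].max())
# held plate top in tool frame
s=readout.read_state();M=Ro.from_rotvec(s["orientation"]).as_matrix()
T=(D-s["tool_pos"])@M
m=(abs(T[:,:,1]-.034)<.008)&(abs(T[:,:,0])<.06)&(T[:,:,2]>-.08)&(T[:,:,2]<.08)&(c["depth"]>0)
q=T[m];print("plate top tool",q.min(0),q.max(0),np.median(q,0)); 
for z in np.arange(-.07,.07,.01):
    p=q[abs(q[:,2]-z)<.005]
    if len(p)>20: print("z",z.round(3),"x",p[:,0].min().round(4),p[:,0].max().round(4),"y",np.median(p[:,1]).round(4))
```

```text
7841 z 0.11966517995477002
-0.09 -0.0359 0.0333 -0.0013
-0.08 -0.036 0.0344 -0.0008
-0.07 -0.0361 0.0345 -0.0008
-0.06 -0.0366 0.0345 -0.001
-0.05 -0.0364 0.0342 -0.0011
-0.04 -0.0365 0.0344 -0.001
-0.03 -0.0366 0.0348 -0.0009
-0.02 -0.0371 0.0337 -0.0017
-0.01 -0.0371 0.034 -0.0016
-0.0 -0.0371 0.0339 -0.0016
0.01 -0.0371 0.034 -0.0016
0.02 -0.0371 0.0341 -0.0015
0.03 -0.0373 0.0335 -0.0019
0.04 -0.0373 0.0333 -0.002
0.05 0.0117 0.0333 0.0225
0.06 0.0217 0.0334 0.0275
xmin [-0.08642157 -0.08534742] 0.0661065870928851
plate top tool [-0.03291995  0.02619777 -0.06340543] [0.02742604 0.03621922 0.06599878] [-0.00289066  0.03348555  0.03637823]
z -0.06 x -0.0105 0.0049 y 0.0331
z -0.01 x -0.0329 0.0272 y 0.0335
z 0.0 x -0.0323 0.027 y 0.0334
z 0.01 x -0.0327 0.0273 y 0.0334
z 0.02 x -0.0329 0.0273 y 0.0334
z 0.03 x -0.0326 0.0272 y 0.0334
z 0.04 x -0.0327 0.0273 y 0.0335
z 0.05 x -0.0327 0.0274 y 0.0335
z 0.06 x -0.0325 0.0272 y 0.0335
z 0.07 x -0.0318 0.0267 y 0.0339
```

```bash
sed -i 's/^AC=.*/AC=np.array([.4866,.2040]);YA=np.radians(4.5)/' h.py; python3 -m creep '[[[1,1.5,0.3,-0.8,0,-0.3,0.5],[1,2.5,0.5,-0.8,0,0,0],[1,3,0.5,-0.8,0,0,0],[1,3,0.5,-0.8,0,0,0],[1,2,0.5,-0.6,0,0,0],[1,1.2,0.5,-0.3,0,0,0],[1,0.5,0.5,0,0,0,0],[1,0,0,0,0,0,0]]]' 50; python3 -c "
from h import *
go((.0013,.0027,.2),(.0013,.0027,.169),fr='a')"
```

```text
t: 22.4
tool_pos: [0.484, 0.206, 0.2674]
orientation: [-1.188, -1.276, 1.27]
force: [0.7, -0.5, -5.6]
opening: 0.0099
t 22.4 grasp in frame [-0.0026  0.0023  0.2754] F [ 0.7 -0.5 -5.6] open 0.0099
tool x yaw rel frame deg 90.23 tooly [ 0.015 -0.011 -1.   ]
(0.0013, 0.0027, 0.2) -> tool cm [ 0.12  7.55 -0.28]
(0.0013, 0.0027, 0.169) -> tool cm [ 0.15 10.65 -0.23]
```

```bash
python3 -m creep '[[[1,0.1,1,-0.2,0.9,0,-0.6],[1,0,1.5,0,0,0,0],[1,0,1.5,0,0,0,0],[1,0,1.2,0,0,0,0],[1,0,0.8,0,0,0,0],[1,0,0.4,0,0,0,0],[1,0,0,0,0,0,0],[1,0,0,0,0,0,0]]]' 50; python3 -c "
from h import *
go((.0013,.0027,.169),fr='a')"
```

```text
t: 23.2
tool_pos: [0.4855, 0.203, 0.1967]
orientation: [-1.169, -1.263, 1.27]
force: [-0.3, 0.7, -5.2]
opening: 0.0096
t 23.2 grasp in frame [-0.0012 -0.0009  0.2047] F [-0.3  0.7 -5.2] open 0.0096
tool x yaw rel frame deg 89.99 tooly [-0.005 -0.001 -1.   ]
(0.0013, 0.0027, 0.169) -> tool cm [ 0.36  3.57 -0.27]
```

```bash
python3 -m creep '[[[1,0.3,0.5,-0.2,-0.3,0,0],[1,0.1,0.6,-0.1,0,0,0],[1,0,0.6,0,0,0,0],[1,0,0.5,0,0,0,0],[1,0,0.3,0,0,0,0],[1,0,0.2,0,0,0,0],[1,0,0,0,0,0,0],[1,0,0,0,0,0,0]]]' 50; python3 -c "
from h import *
go((.0013,.0027,.169),fr='a')"
```

```text
t: 24.0
tool_pos: [0.4893, 0.2083, 0.1689]
orientation: [-1.174, -1.27, 1.266]
force: [-0.4, -1.1, -5.5]
opening: 0.0099
t 24.0 grasp in frame [0.003  0.0041 0.1769] F [-0.4 -1.1 -5.5] open 0.0099
tool x yaw rel frame deg 90.03 tooly [ 0.004 -0.001 -1.   ]
(0.0013, 0.0027, 0.169) -> tool cm [-0.14  0.79  0.17]
```

```bash
python3 -m creep '[[[1,-0.12,0.1,0.15,0.2,0,0],[1,0,0.1,0,0,0,0],[1,0,0.1,0,0,0,0],[1,0,0.1,0,0,0,0],[1,0,0.1,0,0,0,0],[1,0,0.05,0,0,0,0],[1,0,0.05,0,0,0,0],[1,0,0,0,0,0,0]]]' 50
python3 - <<'E'
from h import *
go((.0013,.0027,.169),fr='a')
c=cam("wrist");save(c,"w6.png",None,1.2);D=cloud(c)
R=Ro.from_euler("z",YA).as_matrix();A=(D-np.r_[AC,0])@R
for nm,lo,hi in(("face",.113,.1235),("plate",.1245,.14)):
    m=(D[:,:,2]>lo)&(D[:,:,2]<hi)&(abs(A[:,:,0])<.1)&(abs(A[:,:,1])<.05)&(c["depth"]>0);q=A[m]
    if len(q): print(nm,len(q),q.min(0).round(4),q.max(0).round(4),np.median(q[:,2]).round(4))
    for x in(-.08,-.07,-.06,-.05,-.03):
        p=q[abs(q[:,0]-x)<.005]
        if len(p)>10: print(x,np.percentile(p[:,1],[0,100]).round(4))
E
```

```text
t: 24.8
tool_pos: [0.4883, 0.2069, 0.1632]
orientation: [-1.172, -1.268, 1.267]
force: [-0.7, 0.2, -5.9]
opening: 0.0095
t 24.8 grasp in frame [0.0019 0.0027 0.1712] F [-0.7  0.2 -5.9] open 0.0095
tool x yaw rel frame deg 90.02 tooly [ 0.001 -0.    -1.   ]
(0.0013, 0.0027, 0.169) -> tool cm [-0.    0.22  0.06]
face 6212 [-0.0854 -0.035   0.1166] [0.0845 0.0352 0.1224] 0.1197
-0.08 [-0.0349  0.035 ]
-0.07 [-0.0346  0.0351]
-0.06 [-0.0348  0.0352]
-0.05 [-0.0347  0.0352]
-0.03 [-0.0348  0.0351]
plate 10661 [-0.064  -0.0287  0.1275] [0.0656 0.0316 0.1399] 0.1298
-0.06 [-0.0283  0.0314]
-0.05 [-0.0285  0.0316]
-0.03 [-0.0282  0.0313]
```

View pics/w6.png

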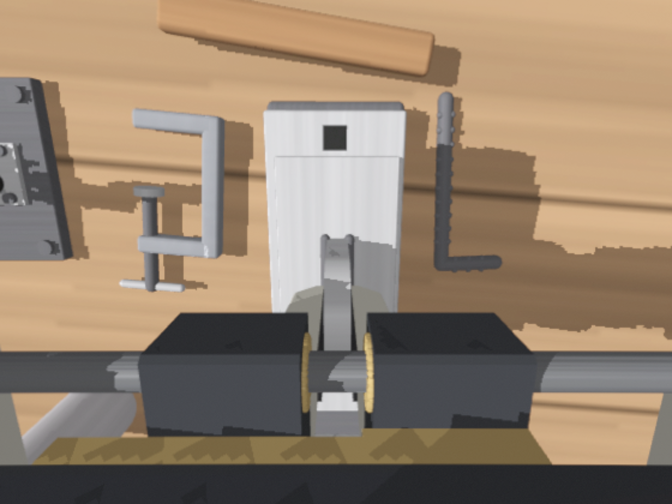

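The anvil face is centred and square under the plate. The plate is 1.4 mm to +y, about 2 mm above the face. I'll correct that and set it down.

```bash
python3 -m creep '[[[1,-0.14,0,0.1,0,0,0],[1,0,0.05,0,0,0,0],[1,0,0.05,0,0,0,0],[1,0,0.05,0,0,0,0],[1,0,0.05,0,0,0,0],[1,0,0.05,0,0,0,0],[1,0,0,0,0,0,0],[1,0,0,0,0,0,0]]]' 50; python3 -c "
from h import *
go((.0013,.0013,.169),fr='a')"
```

```text
t: 25.65
tool_pos: [0.4877, 0.2054, 0.1613]
orientation: [-1.173, -1.269, 1.266]
force: [0.8, 1.3, -6.1]
opening: 0.01
t 25.65 grasp in frame [0.0011 0.0013 0.1693] F [ 0.8  1.3 -6.1] open 0.01
tool x yaw rel frame deg 90.02 tooly [ 0.002 -0.    -1.   ]
(0.0013, 0.0013, 0.169) -> tool cm [ 0.    0.03 -0.02]
```

Not yet in contact; continue in small steps.

```bash
python3 -m creep '[[[1,0,0.04,0,0,0,0],[1,0,0.04,0,0,0,0],[1,0,0.03,0,0,0,0],[1,0,0.03,0,0,0,0],[1,0,0.03,0,0,0,0],[1,0,0,0,0,0,0],[1,0,0,0,0,0,0],[1,0,0,0,0,0,0]]]' 50; python3 -c "
from h import *
go((.0013,.0013,.169),fr='a')"
```

```text
t: 26.45
tool_pos: [0.4878, 0.2054, 0.1611]
orientation: [-1.173, -1.269, 1.266]
force: [-2.1, -0.1, -0.5]
opening: 0.01
t 26.45 grasp in frame [0.0012 0.0013 0.1691] F [-2.1 -0.1 -0.5] open 0.01
tool x yaw rel frame deg 90.03 tooly [ 0.003  0.    -1.   ]
(0.0013, 0.0013, 0.169) -> tool cm [-0.    0.01 -0.01]
```

```bash
python3 -m creep '[[[0.85,0,0,0,0,0,0],[0.7,0,0,0,0,0,0],[0.6,0,0,0,0,0,0],[0.5,0,0,0,0,0,0],[0.5,0,0,0,0,0,0],[0.5,0,0,0,0,0,0],[0.5,0,0,0,0,0,0],[0.5,0,0,0,0,0,0]]]' 20 && python3 -m creep '[[[0.5,0,-0.5,0,0,0,0],[0.5,0,-1,0,0,0,0],[0.5,0,-2,0,0,0,0],[0.5,0,-3,0,0,0,0],[0.5,0,-3,0,0,0,0],[0.5,0,-2,0,0,0,0],[0.5,0,-1,0,0,0,0],[0.5,0,0,0,0,0,0]]]'
python3 - <<'E'
from h import *
c=cam("wrist");save(c,"w7.png",None,1.2);D=cloud(c)
R=Ro.from_euler("z",YA).as_matrix();A=(D-np.r_[AC,0])@R
for nm,lo,hi in(("face",.113,.1235),("plate",.1245,.14),("lug",.17,.20)):
    m=(D[:,:,2]>lo)&(D[:,:,2]<hi)&(abs(A[:,:,0])<.1)&(abs(A[:,:,1])<.05)&(c["depth"]>0);q=A[m]
    if len(q): print(nm,len(q),q.min(0).round(4),q.max(0).round(4),np.median(q,0).round(4))
    for x in(-.06,-.04,0,.04,.06):
        p=q[abs(q[:,0]-x)<.005]
        if len(p)>10: print(x,np.percentile(p[:,1],[0,100]).round(4))
c=cam("scene");save(c,"sc7.png",(170,130,450,330),2.8);blk(c)
E
```

```text
t: 27.25
tool_pos: [0.4903, 0.2062, 0.163]
orientation: [-1.176, -1.275, 1.261]
force: [-0.5, -0.8, 0.4]
opening: 0.0463
t: 28.05
tool_pos: [0.4887, 0.2058, 0.297]
orientation: [-1.177, -1.276, 1.261]
force: [-0.7, 0.6, 0.4]
opening: 0.0468
face 3336 [-0.085  -0.035   0.1172] [0.0842 0.0352 0.1224] [-5.030e-02  1.000e-04  1.197e-01]
-0.06 [-0.034   0.0345]
-0.04 [-0.0347  0.035 ]
0 [-0.0349  0.035 ]
0.04 [-0.0348  0.0349]
0.06 [-0.0342  0.0342]
plate 6562 [-0.0642 -0.03    0.125 ] [0.0651 0.0301 0.1398] [-7.800e-03  1.000e-04  1.278e-01]
-0.06 [-0.0294  0.0296]
-0.04 [-0.0298  0.03  ]
0 [-0.0299  0.0299]
0.04 [-0.0298  0.0298]
0.06 [-0.0291  0.0292]
lug 581 [-0.0234 -0.0053  0.1702] [0.0215 0.0046 0.1891] [-4.70e-03  1.00e-04  1.85e-01]
0 [-0.005   0.0044]
blk [307. 211.] 98 [0.0022 0.1749 0.084 ] [-0.004  0.148  0.07 ] [0.007 0.204 0.098]
blk [230. 256.] 33 [ 0.0041 -0.088   0.1115] [-0.005 -0.097  0.104] [ 0.008 -0.081  0.117]
blk [201. 284.] 170 [ 0.0032 -0.1761  0.0846] [-0.007 -0.204  0.069] [ 0.01  -0.144  0.097]
```

View pics/sc7.png

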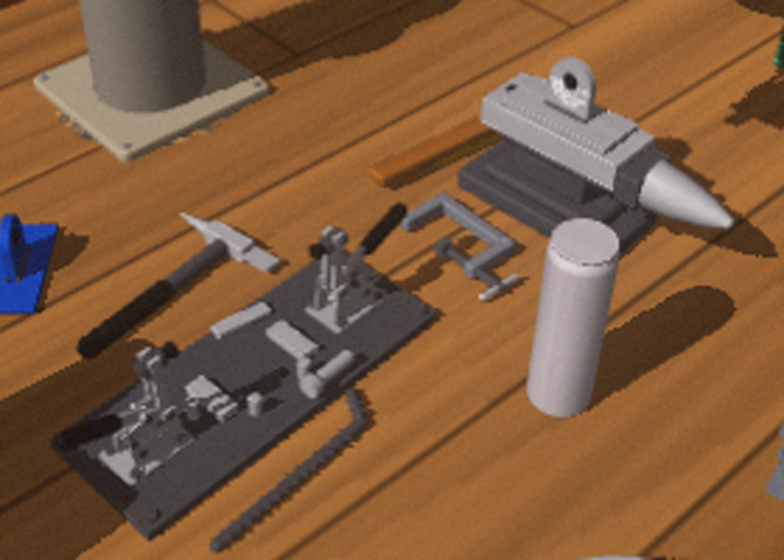

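The plate sits centred on the anvil face, lug up. Both clamps are open, and the bystanders look undisturbed. Handing in.

```bash
python3 -c "
from h import *
print(robot.close_job())"
```

```text
the job is handed in; nothing more can be done
None
```

The job is done and handed in at about 28 s. Both clamps were opened first, then the lug plate was lifted out and set gently on the anvil, released, and the gripper backed off above it.

**Clamps:** The left handle was pinched and carried round to its stop. On the right clamp the pinch slipped off the grip part-way, before the arm had opened. I went back inside the handle with closed fingers and pushed it down to its stop, where it pressed back with about 16 N. The last depth check shows both grips in mirrored positions, about 0.175 m out from the fixture centre and 0.084 m up, with both arms upright.

**Plate:** By the wrist camera it lies flat on the face and is centred to about 1 mm along the anvil's length and well under 1 mm across. It is square to the face to within what the camera resolves, with the lug up. Contact was made in steps of 0.3–0.4 mm.

**Checks:** No check failed at the end. In the last scene picture the bolt, offcut, hammer, rebar hook, G-clamp, can and blue look-alike appeared unmoved. The wire brush, stirrup and orange look-alike were not checked in that picture, but nothing was moved near them. Positions rest on camera calibration good to about 2 mm.

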